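# Kit the power-board parts on their silhouette pads

### The arm

A 7-joint arm with a two-finger parallel gripper is mounted at the origin on the work surface. World frame = base frame: x ahead of the robot, y to its left, z up, the work surface at z = 0. Lengths are in m, angles in rad, forces in N, time in s.
With the tool pointing down it reaches from about 0.425 to 0.875 m from the base axis. Payload 4.7 kg.
Tool frame: the origin (TCP) lies between the finger pads; the fingertips stand 11 mm ahead of it and the grasp point (between the pads) lies 8 mm behind it (ctrl.tips_ahead is the distance from the TCP to the fingertips, in m); z points along the fingers, y is the line along which they close (so a half turn about z gives the same grasp; the last joint's range is limited). The gripper opens to 85 mm and grips with 20 to 120 N. Pads are 22 mm wide; open, the fingers measure 114 mm over their backs; the gripper's body (76 mm by 85 mm) begins 54 mm behind the grasp point. The pads swing forward as they close: fully open they stand 13 mm farther back than shut.
Start: joints at [-1.249, 0.321, -0.07, 1.45, 0.023, 1.371, -0.057], TCP at [0.197, 0.619, 0.242] pointing down, gripper open.
Joint ranges: [-2.86, 2.86], [-0.3, 2.09], [-1.38, 1.24], [0.06, 2.45], [-1.56, 4.7], [0.09, 2.05], [-2.69, 2.69]. Speed limits (rad/s): [2.57, 2.57, 3.14, 3.14, 3.14, 3.14, 3.14].

### API

Orientations are given as a unit quaternion [x, y, z, w].
In Python, from plant import ctrl gives the robot as it stands.
- The arm moves only by the tool move_arm, never from a script. Its argument "series" is a list that holds one entry, the list of rows, each a list of 7 numbers: the finger opening in mm, from 0 to 85.4, then the shift along the world's x, y, z in mm, then the turn, a rotation vector about the world's x, y, z in degrees. A call has 1 to 10 rows; each row shifts and turns the commanded pose from where the row before left it; what a row does not reach is not made up. A row lasts 1/12 s, in which the tool goes at most 41.7 mm and 7.16 degrees, less where a joint would pass 70% of its speed; a pose out of reach is approached as far as the arm can. A call with a gripper value outside its range is refused whole. The fingers move at their own pace and stop on an object; "newtons" is the grip in N (left out, the last holds). Time passes only in rows, so rows that do not move let the fingers close. It gives the time, the measured TCP pose, the force, the opening and the grip force at its end, in the units of the state.
- ctrl.observe(): the state, without advancing time (a new reading comes with each control period).
- ctrl.capture(name): name is "scene" or "top" or "wrist"; returns (picture, depth): 384x512x3 uint8, red, green, blue; 384x512 float32, m along the optical axis (not along the pixel's ray), 0 where there is no reading.
- ctrl.camera_info(name): a dict with "mtx" (3x3 intrinsics, pixels), "position" and "attitude" of the camera in the world. Camera axes: x right, y down, z forward; pixel columns grow to the right and rows downward; lengths in m; the calibration is good to about 2 mm. A picture is of the moment at which its call begins: read the wrist's pose just before it. camera_info takes no time and is no camera call; for the wrist camera it gives the pose at the moment of the call.
- ctrl.finish_job(): hands the job in; it is judged then, once.
The state is a dict: "t": time; "joint_positions": joint angles; "joint_velocities": joint speeds; "tau": joint torques, N m; "ee_pos": TCP position; "tcp_rot": TCP orientation; "contact_force": force on the tool from outside, world axes, zero at the start; "wrist_torque": the same for the moment, N m; "gripper_width": finger opening in m; "gripper_force": force on a finger pad.
Only numpy, scipy, OpenCV 4.12 (cv2) and the standard library are available. Lean on these libraries where they do the work, as an engineer would, in place of code of your own. Each camera call takes 0.05 s, during which the arm holds its last target. There are 200 camera calls.

### The job

Lay out the parts kit for the power board: stand each of the four loose components on the foam pad whose white silhouette has its shape - the blue capacitor upright on the small disc, the copper toroid flat on the ring, the black finned heat sink (fins up) on the broad rectangle and the green terminal block (screws up) on the narrow bar. Centre each one on its silhouette, with the heat sink and the terminal block turned so that their long sides lie along the rectangle's and the bar's, and let go of them.

Things in the scene. Friction and masses are not known exactly. Their poses are not given: they have to be found in the camera images.
- capacitor_center (a point): Centre (half-way up) of the loose blue can capacitor with a silver top, standing upright: a cylinder of 40 mm diameter, 60 mm high, about 90 g. z is its axis, up. Belongs on pad_disc.
- toroid_center (a point): Centre (half-way up, in the middle of the hole) of the loose copper-wound toroidal inductor, lying flat: a ring of 56 mm outside diameter, 24 mm hole, 24 mm high, about 120 g. z is its axis, up. It can be gripped across its outside. Belongs on pad_ring.
- heatsink_center (a point): Centre of the loose black heat sink with upright fins: 64 mm long (its x, along the fins) x 40 mm wide (y) x 28 mm high (z, up), about 110 g. It can be gripped across its 40 mm width. Either way round is right. Belongs on pad_broad.
- terminal_center (a point): Centre of the loose green six-way screw terminal block: 84 mm long (its x) x 22 mm wide (y; only 14 mm wide over its top 6 mm) x 24 mm high (z, up), about 50 g. It can be gripped across its width. Either way round is right. Belongs on pad_narrow.
- pad_disc: Fixed dark-grey foam pad lying flat on the table, 96 (x) x 76 (y) x 5 mm thick, rigid enough to stand things on; origin at the centre of its underside (table level), z up, so its top is 5 mm above the origin. White flat silhouette centred on top: a small disc of 44 mm diameter.
- pad_ring: Fixed dark-grey foam pad lying flat on the table, 96 (x) x 76 (y) x 5 mm thick, rigid enough to stand things on; origin at the centre of its underside (table level), z up, so its top is 5 mm above the origin. White flat silhouette centred on top: a ring of 60 mm outside and 22 mm inside diameter.
- pad_broad: Fixed dark-grey foam pad lying flat on the table, 96 (x) x 76 (y) x 5 mm thick, rigid enough to stand things on; origin at the centre of its underside (table level), z up, so its top is 5 mm above the origin. White flat silhouette centred on top: a broad rectangle, 68 mm along the pad's x by 44 mm along y.
- pad_narrow: Fixed dark-grey foam pad lying flat on the table, 96 (x) x 76 (y) x 5 mm thick, rigid enough to stand things on; origin at the centre of its underside (table level), z up, so its top is 5 mm above the origin. White flat silhouette centred on top: a narrow bar, 88 mm along the pad's x by 26 mm along y.
Not all that is in view belongs to the job. Several things look just like the part that bears toroid_center: the one meant starts farthest from the robot's base. Leave any yellow look-alike of the pad_ring alone.

How it is judged:
By the outcome, as a careful person would: the job done as asked, in the order asked, and still so for the second after the job is handed in, with the robot touching nothing.
It also fails if it takes over 115 s, if anything falls off the work surface, if the arm or the gripper's body presses on something with over 40 N, if the wrist force passes 120 N, or if a joint passes its speed limit or range.

## Working session

There is one attempt and no reset: what is moved stays moved. The work goes in short steps, Python scripts to look and compute and a tool call to move; the robot and the scene stay as the last step left them, time stands still between calls to the robot, and variables do not carry over. Pictures are saved under pics/ and viewed, at most 14 in all, crops included, and the job is handed in when it is done.

Besides the shell and the picture viewer there is one more tool, called after ">>>" as name([rows], argument=value, ...), one row to a line, values as JSON. move_arm: Moves the arm, as the interface text tells. Its arguments: {"type":"object","properties":{"series":{"type":"array"},"newtons":{"type":"number"}},"required":["series"]}

```bash
mkdir -p pics; ls
cat > h.py <<'E'
import numpy as np, cv2
from scipy.spatial.transform import Rotation as R
from plant import ctrl
def cam(n):
    c=ctrl.camera_info(n); a=np.array(c['attitude'],float)
    Rm=a if a.shape==(3,3) else R.from_quat(a).as_matrix()
    return np.array(c['mtx']),np.array(c['position']),Rm
def ray(c,u,v,z):
    K,p,Rm=c; d=Rm@np.linalg.inv(K)@np.array([u,v,1.]); return p+d*(z-p[2])/d[2]
def cloud(c,dep):
    K,p,Rm=c; v,u=np.mgrid[:dep.shape[0],:dep.shape[1]]
    P=np.stack([(u-K[0,2])/K[0,0]*dep,(v-K[1,2])/K[1,1]*dep,dep],-1)
    return P@Rm.T+p
E
python3 - <<'E'
from h import *
print(ctrl.observe())
for n in ('scene','top'):
    c=cam(n); p,d=ctrl.capture(n); cv2.imwrite(f'pics/{n}0.png',cv2.resize(p[...,::-1],(800,600))); np.savez(f'{n}0.npz',p=p,d=d); print(ctrl.camera_info(n))
E
```

```text
pics
{'t': 0.0, 'joint_positions': array([-1.24890971,  0.32185491, -0.0700665 ,  1.45169675,  0.022584  ,
        1.37080635, -0.05691187]), 'joint_velocities': array([ 0.00048736,  0.00051979, -0.00095354,  0.00220522,  0.00068839,
        0.00056593, -0.00013017]), 'tau': array([ 6.93298862e-04, -4.93587399e+01, -3.82021526e-01, -3.14328754e+01,
        1.29068701e-02,  1.15750660e-02,  9.06013440e-06]), 'ee_pos': array([0.19680873, 0.61893217, 0.2411917 ]), 'tcp_rot': array([ 1.53287153e-01,  9.88181193e-01, -9.83571846e-04, -1.07100647e-04]), 'contact_force': array([0.34161148, 0.42484223, 0.40625174]), 'wrist_torque': array([ 0.01137255, -0.00605023, -0.03590494]), 'gripper_force': 0.0, 'gripper_width': 0.08548561878972795}
{'mtx': array([[452.58533798,   0.        , 257.8501301 ],
       [  0.        , 452.58533798, 191.47847423],
       [  0.        ,   0.        ,   1.        ]]), 'position': array([1.31870495, 0.08201721, 0.86224029]), 'attitude': array([ 0.60989086,  0.68246008, -0.30093011, -0.26781046])}
{'mtx': array([[400.40932245,   0.        , 250.74454991],
       [  0.        , 400.40932245, 191.67250116],
       [  0.        ,   0.        ,   1.        ]]), 'position': array([ 0.36356567, -0.02271117,  1.07816494]), 'attitude': array([ 0.70809632, -0.70492085,  0.02378104, -0.03347633])}
```

View pics/top0.png

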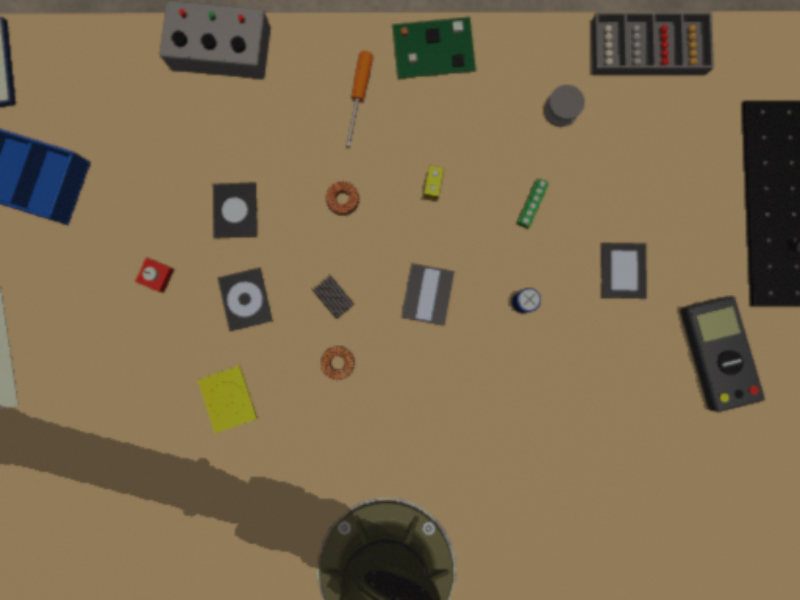

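View pics/scene0.png

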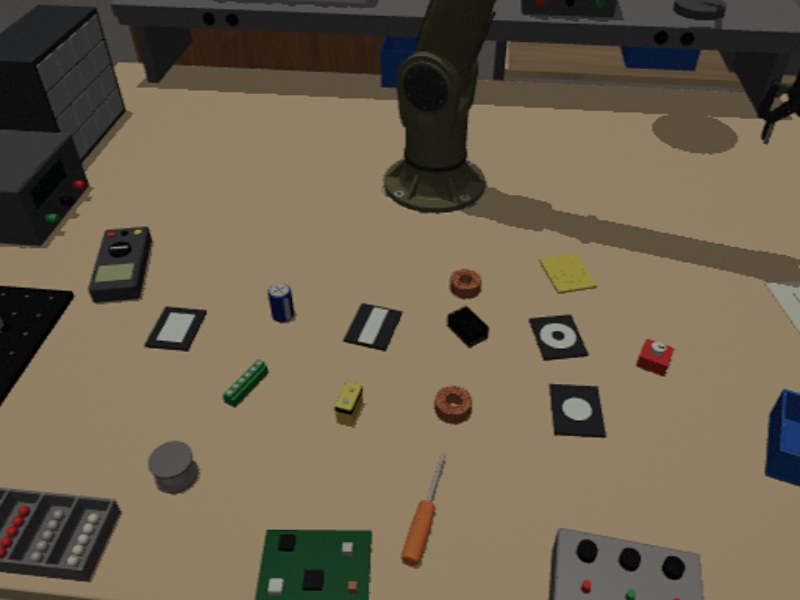

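The pictures (800x600) show these positions in the top view:
- **Capacitor:** (527,300). The grey knob at (565,105) and the red part at (154,274) could be taken for it.
- **Toroids:** one at (342,198) and one at (338,362). The first is farther from the base at (387,570), so it is the one meant.
- **Heat sink:** (333,297). The perfboard at (775,200) is also black.
- **Terminal:** (533,203). The yellow block at (433,182) and the green PCB at (434,47) are look-alikes.
- **Pads:** disc (235,210), ring (245,299), narrow (428,294), broad (624,270). The yellow pad at (228,399) is to be left alone.

```bash
cat >> h.py <<'E'
def blob(mask,u,v):
    n,l,s,ce=cv2.connectedComponentsWithStats(mask.astype(np.uint8)); 
    best=min((i for i in range(1,n) if s[i,4]>25),key=lambda i:np.hypot(*(ce[i]-[u,v])))
    m=(l==best).astype(np.uint8); cs,_=cv2.findContours(m,cv2.RETR_EXTERNAL,cv2.CHAIN_APPROX_NONE)
    return max(cs,key=cv2.contourArea)[:,0,:].astype(float)
def rect(c,cnt,z):
    P=np.array([ray(c,u,v,z)[:2] for u,v in cnt])*1000
    (cx,cy),(w,h),a=cv2.minAreaRect(P.astype(np.float32))
    if w<h: w,h,a=h,w,a+90
    return np.round([cx,cy,w,h,(a+90)%180-90],1)
def masks(p):
    h=cv2.cvtColor(p,cv2.COLOR_RGB2HSV).astype(int); H,S,V=h[...,0],h[...,1],h[...,2]
    return dict(white=(S<60)&(V>110),dark=(V<90)&(S<130),copper=((H<11)|(H>174))&(S>110)&(V>50),green=(H>45)&(H<85)&(S>90),blue=(H>100)&(H<130)&(S>90)&(V>30),black=V<62)
E
python3 - <<'E'
from h import *
q=np.load('top0.npz'); p,d=q['p'],q['d']; c=cam('top'); M=masks(p)
for n,m,u,v,z in [('disc','white',235,210,.005),('ring','white',245,299,.005),('narrow','white',428,294,.005),('broad','white',624,270,.005),
 ('cap','white',529,300,.06),('torF','copper',342,198,.012),('torN','copper',338,362,.012),('hs','black',333,297,.028),('term','green',533,203,.02)]:
    print(n,rect(c,blob(M[m],u*.64,v*.64),z), np.round(cloud(c,d)[int(v*.64),int(u*.64)]*1000))
big=p[int(90*.64):int(420*.64),int(120*.64):int(700*.64)]
crop=p[105:150,195:245]; cv2.imwrite('pics/tor.png',cv2.resize(crop[...,::-1],None,fx=6,fy=6))
print(ctrl.camera_info('wrist'))
E
```

```text
disc [607.6 269.5  41.3  38.8 -89.9] [607. 267.   8.]
ring [451.5 246.6  59.6  56.9   1.5] [451. 248.   5.]
narrow [461.2 -68.7  87.9  26.8 -10.5] [461. -68.   6.]
broad [ 503.8 -405.7   67.7   42.8   -1.5] [ 505. -406.    5.]
cap [ 4.501e+02 -2.318e+02  3.320e+01  3.310e+01  2.000e-01] [ 446. -231.   58.]
torF [629.8  88.8  52.1  32.4 -18.6] [633.  83.  -5.]
torN [620.5  64.5  42.6  17.7 -15.9] [345.  85.   0.]
hs [452.1  93.3  55.8  31.5  42.5] [452.  91.  32.]
term [ 617.3 -247.8   86.1   21.7  -24.2] [ 617. -247.   27.]
{'mtx': array([[316.50782934,   0.        , 261.9311261 ],
       [  0.        , 316.50782934, 194.60017892],
       [  0.        ,   0.        ,   1.        ]]), 'position': array([0.12275254, 0.64205254, 0.37342102]), 'attitude': array([0.79759313, 0.58361419, 0.08926795, 0.12357553])}
```

View pics/tor.png

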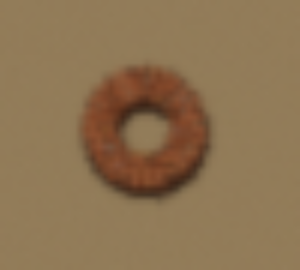

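The crop shows a single copper ring, hole centred at about (146,130) of the crop. It sits near (632,83) mm, farther out than the other toroid at r≈355 mm. Order: capacitor, toroid, heat sink, terminal.

>>> move_arm([
  [[85,30,-27,0,0,0,0],[85,30,-27,0,0,0,0],[85,30,-27,0,0,0,0],[85,30,-27,0,0,0,0],[85,30,-27,0,0,0,0],[85,30,-27,0,0,0,0],[85,30,-27,0,0,0,0],[85,30,-27,0,0,0,0],[85,30,-27,0,0,0,0],[85,30,-27,0,0,0,0]],
], newtons=30)

```text
t: 0.93
ee_pos: [0.4979, 0.3478, 0.2421]
tcp_rot: [0.153, 0.988, -0.0, -0.0]
contact_force: [0.5, -0.0, 0.4]
gripper_width: 0.0851
gripper_force: 0.0
```

>>> move_arm([
  [[85,10,-39,0,0,0,0],[85,10,-39,0,0,0,0],[85,10,-39,0,0,0,0],[85,10,-39,0,0,0,0],[85,10,-39,0,0,0,0],[85,10,-39,0,0,0,0],[85,10,-39,0,0,0,0],[85,10,-39,0,0,0,0],[85,10,-39,0,0,0,0]],
])

```text
t: 1.68
ee_pos: [0.5868, -0.0034, 0.2421]
tcp_rot: [0.153, 0.988, 0.0, -0.0]
contact_force: [1.3, 0.5, -0.0]
gripper_width: 0.0848
gripper_force: 0.0
```

>>> move_arm([
  [[85,-20,-33,0,0,0,0],[85,-20,-33,0,0,0,0],[85,-20,-33,0,0,0,0],[85,-20,-33,0,0,0,0],[85,-20,-33,0,0,0,0],[85,-20,-33,0,0,0,0],[85,-20,-33,0,0,0,0],[85,0,0,0,0,0,0],[85,0,0,0,0,0,0]],
])

```text
t: 2.43
ee_pos: [0.4454, -0.2348, 0.2424]
tcp_rot: [0.156, 0.988, 0.0, 0.0]
contact_force: [0.6, 0.8, 0.8]
gripper_width: 0.0848
gripper_force: 0.0
```

```bash
cat >> h.py <<'E'
def look(name,sv=None):
    o=ctrl.observe(); c=cam(name); p,d=ctrl.capture(name)
    if sv: cv2.imwrite(f'pics/{sv}.png',p[...,::-1])
    return o,c,p,d
def proj(c,P):
    K,p,Rm=c; q=K@(Rm.T@(np.array(P)-p)); return q[:2]/q[2]
E
python3 - <<'E'
from h import *
o,c,p,d=look('wrist','w1'); print(o['ee_pos'],o['tcp_rot'],o['t'],o['contact_force']); print(c[1],c[2][:,2],proj(c,[.45,-.232,.06]))
print(rect(c,blob(masks(p)['white'],*proj(c,[.45,-.232,.06])),.06))
E
```

```text
[ 0.44535003 -0.23482225  0.24238885] [1.56106909e-01 9.87740104e-01 3.05601398e-04 1.62840633e-04] 2.4333 [0.56585264 0.83482477 0.80052996]
[ 0.37129722 -0.21162435  0.37446465] [ 0.28692053 -0.09243095 -0.95348473] [266.52444269 177.60164394]
[ 446.  -232.9   31.8   31.5   72. ]
```

View pics/w1.png

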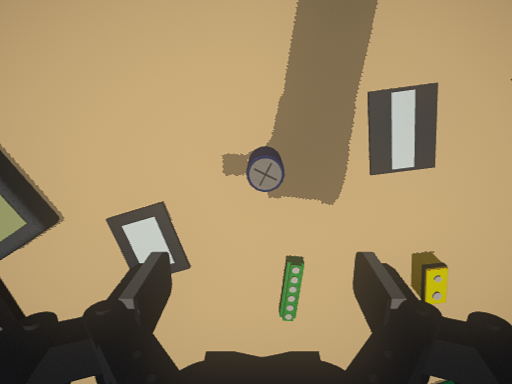

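The wrist view shows the capacitor's top at (266,172), which ray-casts to about (446,-233), in agreement with the top camera. Descend and grip it.

>>> move_arm([
  [[85,1,2,-35,0,0,0],[85,0,0,-35,0,0,0],[85,0,0,-35,0,0,0],[85,0,0,-35,0,0,0],[85,0,0,-35,0,0,0],[85,0,0,-20,0,0,0],[85,0,0,-15,0,0,0],[85,0,0,0,0,0,0]],
])

```text
t: 3.15
ee_pos: [0.4461, -0.2275, 0.0286]
tcp_rot: [0.152, 0.988, 0.001, -0.004]
contact_force: [-0.9, -0.1, 0.5]
gripper_width: 0.0849
gripper_force: 0.0
```

>>> move_arm([
  [[30,0,0,0,0,0,0],[30,0,0,0,0,0,0],[30,0,0,0,0,0,0],[30,0,0,0,0,0,0],[30,0,0,0,0,0,0],[30,0,0,0,0,0,0],[30,0,0,0,0,0,0],[30,0,0,0,0,0,0]],
])

```text
t: 3.82
ee_pos: [0.4493, -0.2308, 0.0338]
tcp_rot: [0.153, 0.988, 0.0, 0.001]
contact_force: [-0.5, 2.2, 6.5]
gripper_width: 0.0396
gripper_force: 30.6
```

>>> move_arm([
  [[30,0,0,10,0,0,0],[30,0,0,30,0,0,0],[30,0,0,35,0,0,0],[30,0,0,35,0,0,0],[30,0,0,30,0,0,0],[30,3,10,20,0,0,0],[30,6,20,0,0,0,0],[30,12,37,0,0,0,0],[30,12,37,0,0,0,0],[30,12,37,0,0,0,0]],
])

```text
t: 4.65
ee_pos: [0.4928, -0.0885, 0.1932]
tcp_rot: [0.154, 0.988, 0.0, 0.001]
contact_force: [0.6, 0.1, -0.9]
gripper_width: 0.0393
gripper_force: 30.6
```

>>> move_arm([
  [[30,12,37,0,0,0,0],[30,12,37,0,0,0,0],[30,12,37,0,0,0,0],[30,12,37,0,0,0,0],[30,12,37,0,0,0,0],[30,12,37,0,0,0,0],[30,12,37,0,0,0,0],[30,12,37,0,0,0,0],[30,12,37,0,0,0,0],[30,0,0,0,0,0,0]],
])

```text
t: 5.48
ee_pos: [0.5999, 0.2542, 0.1916]
tcp_rot: [0.148, 0.989, 0.002, -0.001]
contact_force: [-1.8, 1.3, -1.3]
gripper_width: 0.0388
gripper_force: 30.7
```

>>> move_arm([
  [[30,0,0,0,0,0,0],[30,0,0,0,0,0,0]],
])

```text
t: 5.65
ee_pos: [0.6007, 0.2426, 0.1922]
tcp_rot: [0.153, 0.988, -0.001, -0.0]
contact_force: [-0.4, -0.9, -1.0]
gripper_width: 0.0393
gripper_force: 30.7
```

Run:
```python
from h import *
o,c,p,d=look('wrist','w2'); print(o['ee_pos'],o['tcp_rot'],o['gripper_width'],proj(c,[.607,.269,.005]))
M=masks(p)
print(rect(c,blob(M['white'],*proj(c,[.607,.269,.005])),.005))
print(rect(c,blob(M['white'],*proj(c,[.451,.247,.005])),.005),proj(c,[.451,.247,.005]))
```

```text
[0.60071653 0.24260518 0.19221636] [ 1.53359637e-01  9.88170070e-01 -8.51506556e-04 -9.97569961e-05] 0.03928123939010725 [289.09715372 171.2531357 ]
[606.2 267.5  44.5  43.4  72.4]
[457.6 243.8  61.   41.5  72.3] [217.26869734  17.08803008]
```

View pics/w2.png

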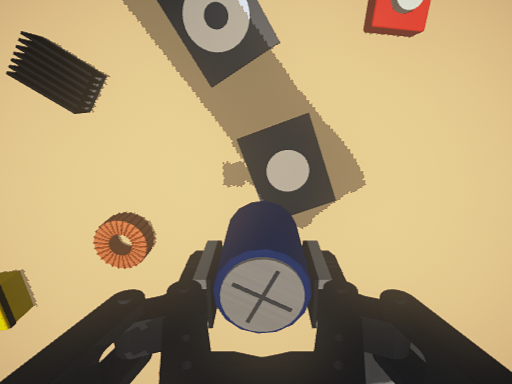

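The capacitor is held upright, its top at (263,294). The disc silhouette is at (288,171), which gives (606,267.5). Next I measure the held part's offset from the TCP.

Run:
```python
from h import *
o,c,p,d=look('wrist'); print(o['ee_pos'])
M=masks(p); e=o['ee_pos']; z=e[2]+.060-.0338
cn=blob(M['white'],263,294); print(cv2.minEnclosingCircle(cn.astype(np.float32)), rect(c,cn,z)); print(ray(c,263,294.5,z)*1000,cloud(c,d)[290,240])
print(rect(c,blob(M['white'],288,171),.005))
```

```text
[0.60098862 0.24160024 0.19250887]
((261.9512634277344, 295.5906982421875), 42.29868698120117) [598.5 241.7  33.   32.9  40.9]
[597.74399603 242.39600586 218.70887011] [0.59285756 0.23462612 0.21909516]
[605.8 267.5  43.6  43.4  72.5]
```

>>> move_arm([
  [[30,4,13,-20,0,0,0],[30,4,13,-35,0,0,0],[30,0,0,-35,0,0,0],[30,0,0,-30,0,0,0],[30,0,0,-18,0,0,0],[30,0,0,-8,0,0,0],[30,0,0,0,0,0,0],[30,0,0,0,0,0,0],[30,0,0,0,0,0,0],[30,0,0,0,0,0,0]],
])

```text
t: 6.58
ee_pos: [0.6104, 0.2698, 0.0487]
tcp_rot: [0.153, 0.988, 0.001, 0.002]
contact_force: [-0.1, 0.1, -0.7]
gripper_width: 0.0394
gripper_force: 30.7
```

Run:
```python
from h import *
o,c,p,d=look('wrist'); print(o['ee_pos'],o['contact_force'],o['t'])
```

```text
[0.61041908 0.2697969  0.04873882] [-0.05132915  0.14447988 -0.67041578] 6.5833
```

>>> move_arm([
  [[30,-1,-1,-4,0,0,0],[30,-1,-1,-3,0,0,0],[30,0,0,-1,0,0,0],[30,0,0,0,0,0,0],[30,0,0,0,0,0,0],[30,0,0,0,0,0,0],[30,0,0,0,0,0,0],[30,0,0,0,0,0,0]],
])

```text
t: 7.3
ee_pos: [0.6068, 0.2673, 0.0389]
tcp_rot: [0.153, 0.988, -0.0, -0.0]
contact_force: [-2.1, -0.9, 5.4]
gripper_width: 0.0391
gripper_force: 31.0
```

>>> move_arm([
  [[30,0,0,2,0,0,0],[30,2,0,0,0,0,0],[30,0,0,0,0,0,0],[30,0,0,-2,0,0,0],[30,0,0,0,0,0,0],[30,0,0,0,0,0,0],[30,0,0,0,0,0,0],[30,0,0,0,0,0,0]],
])

```text
t: 7.97
ee_pos: [0.6093, 0.2675, 0.0388]
tcp_rot: [0.153, 0.988, 0.0, 0.0]
contact_force: [-0.9, -1.4, 4.5]
gripper_width: 0.0395
gripper_force: 30.9
```

>>> move_arm([
  [[50,0,0,0,0,0,0],[70,0,0,0,0,0,0],[85,0,0,0,0,0,0],[85,0,0,0,0,0,0],[85,0,0,0,0,0,0],[85,0,0,15,0,0,0],[85,0,0,35,0,0,0],[85,0,0,40,0,0,0],[85,0,0,40,0,0,0],[85,0,0,30,0,0,0]],
])

```text
t: 8.8
ee_pos: [0.6097, 0.2677, 0.202]
tcp_rot: [0.153, 0.988, 0.001, 0.001]
contact_force: [1.8, 0.7, 1.1]
gripper_width: 0.085
gripper_force: 0.0
```

>>> move_arm([
  [[85,0,-20,20,0,0,0],[85,0,0,0,0,0,0],[85,0,0,0,0,0,0]],
])

```text
t: 9.05
ee_pos: [0.6101, 0.2462, 0.2199]
tcp_rot: [0.155, 0.988, 0.001, 0.001]
contact_force: [0.4, 0.5, -0.1]
gripper_width: 0.0847
gripper_force: 0.0
```

Run:
```python
from h import *
o,c,p,d=look('wrist'); print(o['ee_pos'],o['gripper_width'])
M=masks(p); u=proj(c,[.606,.268,.065]); print(u, rect(c,blob(M['white'],*u),.065),cloud(c,d)[int(u[1]),int(u[0])-4])
t=proj(c,[.632,.083,.02]);u=proj(c,[.451,.247,.005]); print(t,u,rect(c,blob(M['copper'],*t),.018))
cv2.imwrite('pics/w3.png',p[...,::-1])
```

```text
[0.61009352 0.24618081 0.21987423] 0.0846741890342119
[283.4621072  169.85991074] [606.6 267.6  31.7  31.6  27.8] [0.60385482 0.26430029 0.06540942]
[131.88815368 230.42891885] [213.16119946  14.02395184] [502.5 394.1  52.8  25.9  72.2]
```

View pics/w3.png

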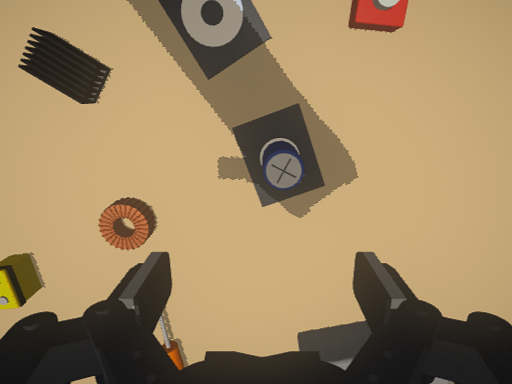

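The capacitor stands centred on the disc (top at (283,170)): (606.6,267.6) against the measured (606,267.5). The far toroid is at (126,224). On to it.

>>> move_arm([
  [[85,5,-40,0,0,0,0],[85,5,-40,0,0,0,0],[85,5,-40,0,0,0,0],[85,5,-40,0,0,0,0],[85,0,0,0,0,0,0],[85,0,0,0,0,0,0],[85,0,0,0,0,0,0]],
])

```text
t: 9.68
ee_pos: [0.6281, 0.0887, 0.2163]
tcp_rot: [0.153, 0.988, 0.0, -0.002]
contact_force: [-0.9, 1.0, 1.0]
gripper_width: 0.0848
gripper_force: 0.0
```

```bash
sed -i 's/copper=.*V>50)/copper=((H<15)|(H>174))\&(S>138)\&(V>40)/' h.py
python3 - <<'E'
from h import *
o,c,p,d=look('wrist','w4'); print(o['ee_pos'],o['tcp_rot'])
M=masks(p); t=proj(c,[.632,.083,.02]); print(t,rect(c,blob(M['copper'],*t),.018))
C=cloud(c,d); m=(C[...,2]>.018)&(C[...,2]<.03)&(np.hypot(C[...,0]-.632,C[...,1]-.083)<.05)
P=(C[m][:,:2]*1000).astype(np.float32); print(len(P),cv2.minEnclosingCircle(P),np.median(C[m][:,2]))
E
```

```text
[0.62806121 0.08871159 0.21629577] [ 1.52969369e-01  9.88229603e-01  4.72846272e-05 -1.61943738e-03]
[258.68111792 176.71945658] [625.5  77.5  55.9  55.9 -17.6]
1813 ((623.9150390625, 77.94047546386719), 28.342824935913086) 0.024540456793280152
```

>>> move_arm([
  [[85,-1,-5,-20,0,0,0],[85,-2,-6,-35,0,0,0],[85,0,0,-40,0,0,0],[85,0,0,-35,0,0,0],[85,0,0,-25,0,0,0],[85,0,0,-15,0,0,0],[85,0,0,-10,0,0,0],[85,0,0,0,0,0,0],[85,0,0,0,0,0,0],[85,0,0,0,0,0,0]],
])

```text
t: 10.57
ee_pos: [0.627, 0.0774, 0.0397]
tcp_rot: [0.153, 0.988, 0.001, 0.001]
contact_force: [0.6, 0.4, -0.8]
gripper_width: 0.0852
gripper_force: 0.0
```

>>> move_arm([
  [[85,-2,0,-10,0,0,0],[85,0,0,-8,0,0,0],[85,0,0,-6,0,0,0],[85,0,0,0,0,0,0],[50,0,0,0,0,0,0],[50,0,0,0,0,0,0],[50,0,0,0,0,0,0],[50,0,0,0,0,0,0],[50,0,0,0,0,0,0],[50,0,0,0,0,0,0]],
])

```text
t: 11.4
ee_pos: [0.6246, 0.0765, 0.0151]
tcp_rot: [0.153, 0.988, 0.0, 0.001]
contact_force: [0.7, -0.1, 4.0]
gripper_width: 0.0548
gripper_force: 32.1
```

>>> move_arm([
  [[48,0,0,0,0,0,0],[48,0,0,0,0,0,0],[48,0,0,0,0,0,0]],
])

```text
t: 11.65
ee_pos: [0.6246, 0.0765, 0.015]
tcp_rot: [0.153, 0.988, 0.0, 0.001]
contact_force: [0.3, -0.2, 5.7]
gripper_width: 0.0548
gripper_force: 32.3
```

>>> move_arm([
  [[48,0,0,10,0,0,0],[48,0,0,30,0,0,0],[48,0,0,35,0,0,0],[48,0,0,35,0,0,0],[48,0,0,30,0,0,0],[48,-8,8,15,0,0,0],[48,-16,16,0,0,0,0],[48,-26,26,0,0,0,0],[48,-26,26,0,0,0,0],[48,-26,26,0,0,0,0]],
])

```text
t: 12.48
ee_pos: [0.5202, 0.1789, 0.1691]
tcp_rot: [0.154, 0.988, -0.0, -0.0]
contact_force: [1.1, 1.3, -0.7]
gripper_width: 0.0547
gripper_force: 32.3
```

>>> move_arm([
  [[48,-26,26,0,0,0,0],[48,-26,26,0,0,0,0],[48,-14,10,0,0,0,0],[48,-6,6,0,0,0,0],[48,0,0,0,0,0,0],[48,0,0,0,0,0,0],[48,0,0,0,0,0,0]],
])

```text
t: 13.07
ee_pos: [0.4514, 0.2447, 0.1693]
tcp_rot: [0.155, 0.988, -0.0, 0.0]
contact_force: [-0.1, -0.4, -0.6]
gripper_width: 0.0551
gripper_force: 32.3
```

Run:
```python
from h import *
o,c,p,d=look('wrist','w5'); e=o['ee_pos'];print(e,o['tcp_rot'],o['gripper_width'])
M=masks(p); t=proj(c,[.451,.247,.005]); print(t,rect(c,blob(M['white'],*t),.005))
z=e[2]-.015; q=proj(c,e+[0,0,.009]); cn=blob(M['copper'],*q); print(q,rect(c,cn,z+.024))
C=cloud(c,d); m=(abs(C[...,2]-z-.024)<.005)&M['copper']&(np.hypot(C[...,0]-e[0],C[...,1]-e[1])<.04)
print(cv2.minEnclosingCircle((C[m][:,:2]*1000).astype(np.float32)),C[m].mean(0))
```

```text
[0.45136228 0.2447048  0.16933873] [ 1.54690962e-01  9.87962768e-01 -3.55230588e-04  3.86656304e-04] 0.0550579261558405
[264.90803888 177.53908673] [448.2 245.7  62.3  56.5  72.2]
[263.4807488  277.53060569] [451.3 244.1  56.2  56.   -8.9]
((451.1201171875, 244.46250915527344), 29.03518295288086) [0.44932452 0.24468929 0.17873574]
```

View pics/w5.png

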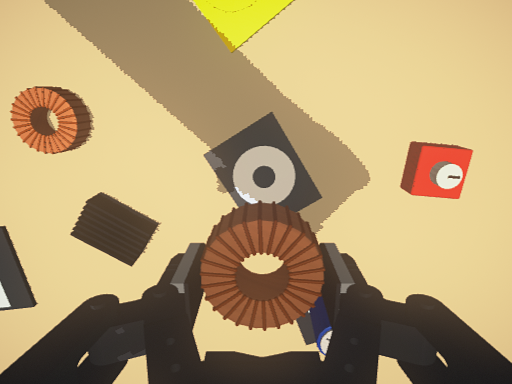

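The toroid is held level at (262,270) and the ring silhouette is at (264,177). The ring's contour is partly hidden, so I take its hole.

Run:
```python
from h import *
o,c,p,d=look('wrist'); e=o['ee_pos'];print(e)
h=cv2.cvtColor(p,cv2.COLOR_RGB2HSV); m=(h[...,2]<110)
n,l,s,ce=cv2.connectedComponentsWithStats(m.astype(np.uint8)); i=l[177,264]; print(i,s[i],ce[i]); print(ray(c,*ce[i],.005)*1000, rect(c,blob(l==i,264,177),.005))
```

```text
[0.45139871 0.24467715 0.16930206]
11 [253 166  22  22 379] [263.57783641 176.5408971 ]
[449.64284453 246.08106498   5.        ] [449.7 246.   20.9  20.3 -17.8]
```

>>> move_arm([
  [[48,-1,2,-20,0,0,0],[48,0,0,-35,0,0,0],[48,0,0,-35,0,0,0],[48,0,0,-25,0,0,0],[48,0,0,-15,0,0,0],[48,0,0,-8,0,0,0],[48,0,0,-4,0,0,0],[48,0,0,0,0,0,0],[48,0,0,0,0,0,0],[48,0,0,0,0,0,0]],
])

```text
t: 14.0
ee_pos: [0.4501, 0.249, 0.0287]
tcp_rot: [0.153, 0.988, 0.001, 0.001]
contact_force: [-0.2, 0.5, -1.3]
gripper_width: 0.0547
gripper_force: 32.3
```

>>> move_arm([
  [[48,0,-2.5,-4,0,0,0],[48,0,0,-3,0,0,0],[48,0,0,-1.5,0,0,0],[48,0,0,0,0,0,0],[48,0,0,0,0,0,0],[48,0,0,0,0,0,0],[48,0,0,0,0,0,0],[48,0,0,0,0,0,0]],
])

```text
t: 14.67
ee_pos: [0.4493, 0.2458, 0.02]
tcp_rot: [0.153, 0.988, 0.0, 0.0]
contact_force: [-2.2, -2.5, 8.3]
gripper_width: 0.0547
gripper_force: 33.0
```

>>> move_arm([
  [[65,0,0,0,0,0,0],[85,0,0,0,0,0,0],[85,0,0,0,0,0,0],[85,0,0,0,0,0,0],[85,0,0,0,0,0,0],[85,0,0,20,0,0,0],[85,0,0,40,0,0,0],[85,0,0,40,0,0,0],[85,0,0,40,0,0,0],[85,0,0,40,0,0,0]],
])

```text
t: 15.5
ee_pos: [0.4486, 0.2457, 0.2006]
tcp_rot: [0.153, 0.988, -0.0, -0.0]
contact_force: [0.4, 0.4, -0.5]
gripper_width: 0.0848
gripper_force: 0.0
```

>>> move_arm([
  [[85,0,-15,10,0,0,0],[85,0,0,0,0,0,0],[85,0,0,0,0,0,0],[85,0,0,0,0,0,0]],
])

```text
t: 15.83
ee_pos: [0.4481, 0.2309, 0.2073]
tcp_rot: [0.153, 0.988, -0.001, -0.001]
contact_force: [-0.5, -0.3, -0.1]
gripper_width: 0.0851
gripper_force: 0.0
```

Run:
```python
from h import *
o,c,p,d=look('wrist','w6'); e=o['ee_pos'];print(e,o['gripper_width'])
M=masks(p); t=proj(c,[.45,.246,.029]); print(t,rect(c,blob(M['copper'],*t),.024),rect(c,blob(M['copper'],*t),.029))
t=proj(c,[.4525,.092,.028]);print(t); 
C=cloud(c,d); m=(C[...,2]>.022)&(C[...,2]<.036)&(np.hypot(C[...,0]-.452,C[...,1]-.092)<.06)
print(m.sum(),cv2.minAreaRect((C[m][:,:2]*1000).astype(np.float32)))
```

```text
[0.44805261 0.23086487 0.20726703] 0.08505951222159137
[277.82869392 172.94385825] [4.486e+02 2.451e+02 5.860e+01 5.540e+01 1.000e-01] [4.474e+02 2.452e+02 5.770e+01 5.450e+01 1.000e-01]
[138.88386724 217.88988468]
2197 ((452.71990966796875, 91.95787811279297), (64.06224060058594, 41.754791259765625), 40.10823440551758)
```

View pics/w6.png

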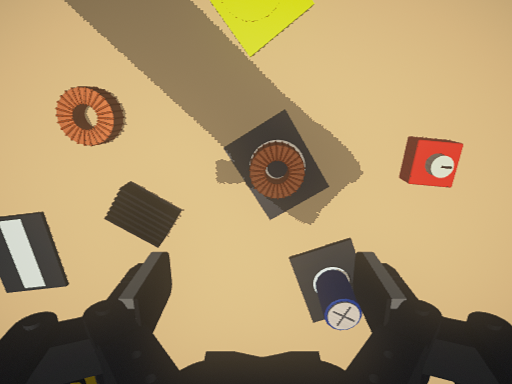

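The toroid sits on the ring at (277,170), about 1.5 mm off centre at most. The heat sink at (144,213) has its centre at (452.7,92) and its long axis at 40°, size 64x42, as it should be.

>>> move_arm([
  [[85,1,-17,0,0,0,7],[85,1,-17,0,0,0,7],[85,1,-17,0,0,0,7],[85,1,-17,0,0,0,7],[85,0,-17,0,0,0,7],[85,0,-17,0,0,0,7],[85,0,-17,0,0,0,7],[85,0,-17,0,0,0,7],[85,0,0,0,0,0,1.7],[85,0,0,0,0,0,0]],
])

```text
t: 16.72
ee_pos: [0.4522, 0.0942, 0.2072]
tcp_rot: [-0.342, 0.94, 0.0, -0.002]
contact_force: [0.3, 1.0, 0.1]
gripper_width: 0.0849
gripper_force: 0.0
```

>>> move_arm([
  [[85,0,0,0,0,0,0],[85,0,0,0,0,0,0],[85,0,0,0,0,0,0]],
])

```text
t: 16.97
ee_pos: [0.4526, 0.0957, 0.2083]
tcp_rot: [-0.343, 0.939, -0.0, -0.001]
contact_force: [0.6, -0.5, 0.7]
gripper_width: 0.085
gripper_force: 0.0
```

```bash
cat >> h.py <<'E'
def yang(o):
    y=R.from_quat(o['tcp_rot']).as_matrix()[:,1]; return np.degrees(np.arctan2(y[1],y[0]))%180
def top(c,d,x,y,zlo,zhi,r=.06):
    C=cloud(c,d); m=(C[...,2]>zlo)&(C[...,2]<zhi)&(np.hypot(C[...,0]-x,C[...,1]-y)<r)
    P=(C[m][:,:2]*1000).astype(np.float32); return len(P),cv2.minAreaRect(P),np.median(C[m][:,2])
E
python3 - <<'E'
from h import *
o,c,p,d=look('wrist','w7'); print(o['ee_pos'],yang(o),top(c,d,.4525,.092,.022,.036))
t=proj(c,[.4525,.092,.028]); print(t, rect(c,blob(masks(p)['black'],*t),.022))
E
```

```text
[0.45264055 0.09570599 0.20825247] 130.11081893651308 (1102, ((453.1629943847656, 91.79007720947266), (64.09322357177734, 40.09101486206055), 40.06168746948242), np.float64(0.028390346234482416))
[259.09164771 172.88408076] [456.7 104.2  44.2   1.   40.3]
```

>>> move_arm([
  [[85,0,-2,-20,0,0,0],[85,0.5,-2,-35,0,0,0],[85,0,0,-40,0,0,0],[85,0,0,-35,0,0,0],[85,0,0,-20,0,0,0],[85,0,0,-12,0,0,0],[85,0,0,-6,0,0,0],[85,0,0,0,0,0,0],[85,0,0,0,0,0,0],[85,0,0,0,0,0,0]],
])

```text
t: 17.85
ee_pos: [0.4545, 0.0914, 0.042]
tcp_rot: [-0.343, 0.939, 0.0, 0.001]
contact_force: [-0.1, -0.2, 0.3]
gripper_width: 0.0847
gripper_force: 0.0
```

>>> move_arm([
  [[85,-1,0,-12,0,0,0],[85,0,0,-9,0,0,0],[85,0,0,-5,0,0,0],[85,0,0,0,0,0,0],[33,0,0,0,0,0,0],[33,0,0,0,0,0,0],[33,0,0,0,0,0,0],[33,0,0,0,0,0,0],[33,0,0,0,0,0,0],[33,0,0,0,0,0,0]],
])

```text
t: 18.68
ee_pos: [0.453, 0.0911, 0.0154]
tcp_rot: [-0.343, 0.939, 0.0, 0.001]
contact_force: [-1.0, -0.2, 4.8]
gripper_width: 0.0395
gripper_force: 32.0
```

>>> move_arm([
  [[33,0,0,0,0,0,0],[33,0,0,0,0,0,0],[33,0,0,0,0,0,0]],
])

```text
t: 18.93
ee_pos: [0.453, 0.0911, 0.0154]
tcp_rot: [-0.343, 0.94, 0.0, 0.001]
contact_force: [0.4, -0.8, 5.6]
gripper_width: 0.0394
gripper_force: 32.3
```

>>> move_arm([
  [[33,0,0,10,0,0,0],[33,0,0,30,0,0,0],[33,0,0,35,0,0,0],[33,0,0,35,0,0,0],[33,0,0,30,0,0,0],[33,1,-12,15,0,0,-6],[33,4,-25,0,0,0,-6],[33,5,-38,0,0,0,-6],[33,5,-38,0,0,0,-6],[33,5,-38,0,0,0,-6]],
])

```text
t: 19.77
ee_pos: [0.4718, -0.0614, 0.1701]
tcp_rot: [-0.086, 0.996, 0.0, -0.0]
contact_force: [1.0, 0.3, -1.1]
gripper_width: 0.0393
gripper_force: 31.5
```

>>> move_arm([
  [[33,5,-38,0,0,0,-6],[33,5,-38,0,0,0,-5.6],[33,5,-38,0,0,0,0],[33,4,-38,0,0,0,0],[33,3,-38,0,0,0,0],[33,3,-38,0,0,0,0],[33,3,-38,0,0,0,0],[33,2,-30,0,0,0,0],[33,0,-15,0,0,0,0],[33,0,0,0,0,0,0]],
])

```text
t: 20.6
ee_pos: [0.4999, -0.3758, 0.1696]
tcp_rot: [0.017, 1.0, -0.001, -0.001]
contact_force: [0.4, 0.3, -0.9]
gripper_width: 0.0394
gripper_force: 31.5
```

>>> move_arm([
  [[33,0,0,0,0,0,0],[33,0,0,0,0,0,0],[33,0,0,0,0,0,0]],
])

```text
t: 20.85
ee_pos: [0.503, -0.369, 0.1696]
tcp_rot: [0.012, 1.0, 0.001, -0.0]
contact_force: [0.2, 0.2, -2.2]
gripper_width: 0.0392
gripper_force: 31.5
```

Run:
```python
from h import *
o,c,p,d=look('wrist','w8'); e=o['ee_pos'];print(e,yang(o),o['gripper_width'])
t=proj(c,[.504,-.406,.005]); print(t, rect(c,blob(masks(p)['white'],*t),.005))
z=e[2]-.0154+.028; print(z,top(c,d,e[0],e[1],z-.004,z+.004,.045), proj(c,e+[0,0,.0126]))
```

```text
[ 0.50296621 -0.36904644  0.16962257] 88.59289572123951 0.03918494093358016
[224.13076286 180.82033801] [ 496.5 -407.1   87.    75.4   -0.5]
0.18222257154311866 (6638, ((504.3635559082031, -369.79595947265625), (67.11082458496094, 65.65626525878906), 89.12024688720703), np.float64(0.1825345330215249)) [263.26024702 282.46887548]
```

View pics/w8.png

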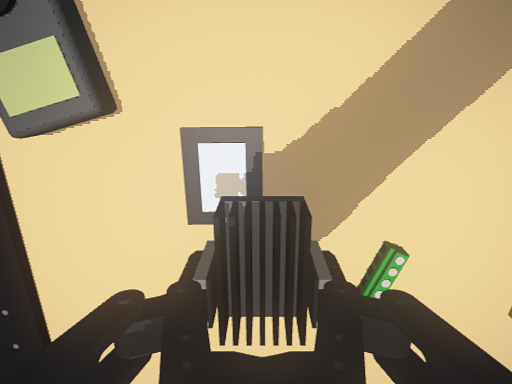

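The heat sink is held level (215–310, 197–345) and partly hides and shades the broad silhouette at (222,178). I step aside for a clear view.

>>> move_arm([
  [[33,7,15,0,0,0,0],[33,8,20,0,0,0,0],[33,0,10,0,0,0,0],[33,0,0,0,0,0,0],[33,0,0,0,0,0,0],[33,0,0,0,0,0,0],[33,0,0,0,0,0,0]],
])

```text
t: 21.48
ee_pos: [0.5167, -0.3273, 0.1701]
tcp_rot: [0.014, 1.0, -0.0, 0.0]
contact_force: [-0.9, -0.5, -1.3]
gripper_width: 0.0392
gripper_force: 31.5
```

Run:
```python
from h import *
o,c,p,d=look('wrist'); e=o['ee_pos'];print(e,yang(o))
t=proj(c,[.504,-.406,.005]); h=cv2.cvtColor(p,cv2.COLOR_RGB2HSV)
for V in (140,170,200):
    print(V, rect(c,blob((h[...,1]<60)&(h[...,2]>V),*t),.005))
z=e[2]-.0154+.028; C=cloud(c,d); a=np.radians(yang(o)-90); q=(C[...,:2]-e[:2])@np.array([[np.cos(a),-np.sin(a)],[np.sin(a),np.cos(a)]])
m=(abs(C[...,2]-z)<.003)&(abs(q[...,1])<.017)&(abs(q[...,0])<.05); print(np.percentile(q[m][:,0]*1000,[0,1,99,100]))
cv2.imwrite('pics/w9.png',p[...,::-1])
```

```text
[ 0.51671688 -0.32729013  0.17008099] 88.37366997545948
140 [ 501.1 -407.3   68.3   45.4   -1.4]
170 [ 501.1 -407.3   68.3   44.8   -1.2]
200 [ 501.1 -407.3   67.9   44.3   -1. ]
[-31.47206703 -30.90674379  32.65397671  34.09929847]
```

>>> move_arm([
  [[33,-4,-25,0,0,0,0.4],[33,-8,-35,0,0,0,0],[33,-4,-20,-15,0,0,0],[33,0,0,-35,0,0,0],[33,0,0,-35,0,0,0],[33,0,0,-25,0,0,0],[33,0,0,-15,0,0,0],[33,0,0,-10,0,0,0],[33,0,0,-4,0,0,0],[33,0,0,0,0,0,0]],
])

```text
t: 22.37
ee_pos: [0.5015, -0.4065, 0.0309]
tcp_rot: [0.01, 1.0, -0.0, -0.0]
contact_force: [0.3, 0.8, -1.6]
gripper_width: 0.0393
gripper_force: 31.5
```

>>> move_arm([
  [[33,0,0,0,0,0,0],[33,0,0,0,0,0,0],[33,0,0,0,0,0,0]],
])

```text
t: 22.62
ee_pos: [0.5024, -0.4067, 0.0325]
tcp_rot: [0.01, 1.0, -0.001, 0.001]
contact_force: [-0.3, -0.1, -2.2]
gripper_width: 0.0395
gripper_force: 31.5
```

>>> move_arm([
  [[33,-1,0,-5,0,0,0],[33,0,0,-4,0,0,0],[33,0,0,-3,0,0,0],[33,0,0,0,0,0,0],[33,0,0,0,0,0,0],[33,0,0,0,0,0,0],[33,0,0,0,0,0,0]],
])

```text
t: 23.2
ee_pos: [0.5005, -0.406, 0.0204]
tcp_rot: [0.01, 1.0, 0.001, 0.0]
contact_force: [-4.1, 3.6, 9.3]
gripper_width: 0.0394
gripper_force: 33.1
```

>>> move_arm([
  [[50,0,0,0,0,0,0],[70,0,0,0,0,0,0],[85,0,0,0,0,0,0],[85,0,0,0,0,0,0],[85,0,0,0,0,0,0],[85,0,0,20,0,0,0],[85,0,0,40,0,0,0],[85,0,0,40,0,0,0],[85,0,0,40,0,0,0],[85,5,10,40,0,0,0]],
])

```text
t: 24.03
ee_pos: [0.5033, -0.3983, 0.2007]
tcp_rot: [0.012, 1.0, -0.001, -0.001]
contact_force: [0.5, -0.2, 0.0]
gripper_width: 0.0848
gripper_force: 0.0
```

>>> move_arm([
  [[85,5,10,0,0,0,0],[85,0,0,0,0,0,0],[85,0,0,0,0,0,0],[85,0,0,0,0,0,0]],
])

```text
t: 24.37
ee_pos: [0.5095, -0.3857, 0.1971]
tcp_rot: [0.01, 1.0, 0.001, -0.001]
contact_force: [-0.2, 0.1, -0.5]
gripper_width: 0.085
gripper_force: 0.0
```

Run:
```python
from h import *
o,c,p,d=look('wrist','w10'); e=o['ee_pos'];print(e,yang(o))
print(top(c,d,.502,-.407,.028,.038)); print(top(c,d,.617,-.248,.014,.034)); print(proj(c,[.617,-.248,.02]))
C=cloud(c,d); V=p.max(2); m=(C[...,2]<.01)&(V<100)&(abs(C[...,0]-.502)<.056)&(abs(C[...,1]+.407)<.046); print(cv2.minAreaRect((C[m][:,:2]*1000).astype(np.float32)))
```

```text
[ 0.50947577 -0.38568209  0.19706314] 88.86432092876927
(1348, ((501.4081726074219, -407.4347229003906), (39.40969467163086, 64.04349517822266), 88.7708969116211), np.float64(0.03328437770649037))
(735, ((594.4964599609375, -243.05503845214844), (21.252397537231445, 39.74578857421875), 64.78556060791016), np.float64(0.023639821397127725))
[388.70818365 268.26865796]
((501.34637451171875, -406.648681640625), (75.33362579345703, 97.05193328857422), 88.61347198486328)
```

View pics/w10.png

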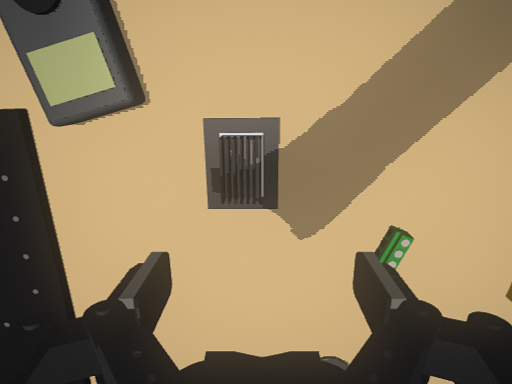

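The heat sink stands on the broad rectangle at (242,167), within 1 mm of the pad's centre and aligned with it. Now the terminal block at (398,248).

>>> move_arm([
  [[85,11,14,0,0,0,-4],[85,22,28,0,0,0,-5],[85,25,32,0,0,0,-5],[85,25,32,0,0,0,-5],[85,16,22,0,0,0,-4],[85,8,10,0,0,0,0],[85,0,0,0,0,0,0],[85,0,0,0,0,0,0],[85,0,0,0,0,0,0],[85,0,0,0,0,0,0]],
])

```text
t: 25.25
ee_pos: [0.6154, -0.2515, 0.199]
tcp_rot: [0.211, 0.977, -0.001, -0.0]
contact_force: [-0.2, 0.2, -1.0]
gripper_width: 0.0851
gripper_force: 0.0
```

Run:
```python
from h import *
o,c,p,d=look('wrist'); e=o['ee_pos'];print(e,yang(o))
print(top(c,d,.617,-.248,.013,.034)); t=proj(c,[.617,-.248,.02]);print(t,rect(c,blob(masks(p)['green'],*t),.02))
```

```text
[ 0.6154413  -0.25145461  0.19896479] 65.62094301575378
(1787, ((614.9141235351562, -250.83004760742188), (21.925090789794922, 83.5379638671875), 66.29483795166016), np.float64(0.024021497266660863))
[266.67162581 174.99628085] [ 615.8 -250.8   84.3   20.9  -23.8]
```

>>> move_arm([
  [[60,0,0.5,-20,0,0,0.7],[60,0,0,-35,0,0,0],[60,0,0,-40,0,0,0],[60,0,0,-30,0,0,0],[60,0,0,-20,0,0,0],[60,0,0,-12,0,0,0],[60,0,0,-6,0,0,0],[60,0,0,0,0,0,0],[60,0,0,0,0,0,0],[60,0,0,0,0,0,0]],
])

```text
t: 26.13
ee_pos: [0.6186, -0.2484, 0.0378]
tcp_rot: [0.203, 0.979, -0.0, 0.002]
contact_force: [-0.8, 0.6, 0.6]
gripper_width: 0.0601
gripper_force: 0.0
```

>>> move_arm([
  [[60,-2,-1,-10,0,0,0],[60,-1,-1,-8,0,0,0],[60,0,0,-5.5,0,0,0],[60,0,0,0,0,0,0],[60,0,0,0,0,0,0],[60,0,0,0,0,0,0]],
])

```text
t: 26.63
ee_pos: [0.6145, -0.2496, 0.0123]
tcp_rot: [0.203, 0.979, -0.0, 0.0]
contact_force: [0.9, 0.4, 0.6]
gripper_width: 0.0597
gripper_force: 0.0
```

>>> move_arm([
  [[60,0,0,1.5,0,0,0],[15,0,0,0,0,0,0],[15,0,0,0,0,0,0],[15,0,0,0,0,0,0],[15,0,0,0,0,0,0],[15,0,0,0,0,0,0],[15,0,0,0,0,0,0],[15,0,0,0,0,0,0],[15,0,0,0,0,0,0],[15,0,0,0,0,0,0]],
])

```text
t: 27.47
ee_pos: [0.6147, -0.2497, 0.0142]
tcp_rot: [0.203, 0.979, 0.0, 0.0]
contact_force: [-0.4, 0.1, 4.5]
gripper_width: 0.0212
gripper_force: 30.5
```

>>> move_arm([
  [[15,0,0,10,0,0,0],[15,0,0,30,0,0,0],[15,0,0,35,0,0,0],[15,0,0,35,0,0,0],[15,0,0,30,0,0,0],[15,-5,6,15,0,0,2],[15,-15,19,0,0,0,3],[15,-20,25,0,0,0,3],[15,-25,31,0,0,0,3],[15,-25,31,0,0,0,2]],
])

```text
t: 28.3
ee_pos: [0.5229, -0.1371, 0.1686]
tcp_rot: [0.09, 0.996, -0.0, -0.0]
contact_force: [-0.1, 0.7, 0.3]
gripper_width: 0.0207
gripper_force: 30.1
```

>>> move_arm([
  [[15,-20,25,0,0,0,0],[15,-10,13,0,0,0,0],[15,0,0,0,0,0,0],[15,0,0,0,0,0,0],[15,0,0,0,0,0,0],[15,0,0,0,0,0,0]],
])

```text
t: 28.8
ee_pos: [0.4949, -0.1009, 0.1691]
tcp_rot: [0.092, 0.996, -0.0, 0.0]
contact_force: [-0.8, -0.3, -0.3]
gripper_width: 0.0211
gripper_force: 30.0
```

Run:
```python
from h import *
o,c,p,d=look('wrist','w11'); e=o['ee_pos'];print(e,yang(o),o['gripper_width'])
t=proj(c,[.461,-.069,.005]); h=cv2.cvtColor(p,cv2.COLOR_RGB2HSV); print(t)
for V in (110,140,170,200): print(V, rect(c,blob((h[...,1]<60)&(h[...,2]>V),*t),.005))
z=e[2]-.0142+.024; C=cloud(c,d); m=(masks(p)['green'])&(abs(C[...,2]-z)<.012)&(np.hypot(C[...,0]-e[0],C[...,1]-e[1])<.06); print(cv2.minAreaRect((C[m][:,:2]*1000).astype(np.float32)),z)
```

```text
[ 0.49493546 -0.1008885   0.16907742] 79.45863092897501 0.02106696585743484
[289.87968639 137.9556983 ]
110 [458.7 -69.7  87.   26.5 -10.6]
140 [458.7 -69.8  87.   25.8 -10.5]
170 [458.7 -69.6  87.   24.5 -10.6]Traceback (most recent call last):
  File "<stdin>", line 4, in <module>
  File "h.py", line 16, in blob
    best=min((i for i in range(1,n) if s[i,4]>25),key=lambda i:np.hypot(*(ce[i]-[u,v])))
ValueError: min() iterable argument is empty
```

View pics/w11.png

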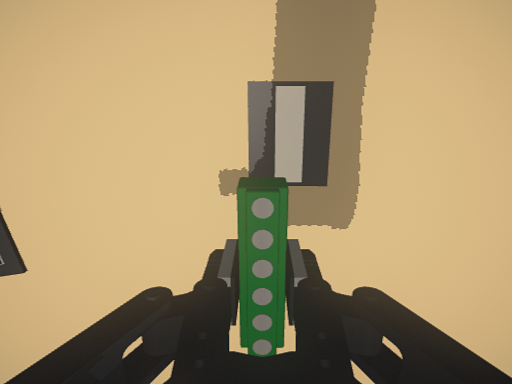

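The terminal block is held straight (262, 180–355). The bar at (290,134) gives (458.9,-69.7) at -10.5°, which matches the tool's angle. Place it.

>>> move_arm([
  [[15,-10,8,0,0,0,0],[15,-16,14,0,0,0,0],[15,-10,9,-15,0,0,0],[15,0,0,-35,0,0,0],[15,0,0,-35,0,0,0],[15,0,0,-25,0,0,0],[15,0,0,-15,0,0,0],[15,0,0,-10,0,0,0],[15,0,0,-4,0,0,0],[15,0,0,0,0,0,0]],
])

```text
t: 29.68
ee_pos: [0.4583, -0.0693, 0.0293]
tcp_rot: [0.091, 0.996, -0.001, -0.001]
contact_force: [-0.0, -0.1, -0.5]
gripper_width: 0.0215
gripper_force: 30.0
```

>>> move_arm([
  [[15,0,0,0,0,0,0],[15,0,0,0,0,0,0],[15,0,0,0,0,0,0]],
])

```text
t: 29.93
ee_pos: [0.4595, -0.0685, 0.0309]
tcp_rot: [0.091, 0.996, 0.0, 0.001]
contact_force: [-0.2, -0.6, -0.6]
gripper_width: 0.0211
gripper_force: 30.0
```

>>> move_arm([
  [[15,-0.5,-0.5,-5,0,0,0],[15,0,0,-4,0,0,0],[15,0,0,-2.5,0,0,0],[15,0,0,0,0,0,0],[15,0,0,0,0,0,0],[15,0,0,0,0,0,0],[15,0,0,0,0,0,0]],
])

```text
t: 30.52
ee_pos: [0.458, -0.0689, 0.0191]
tcp_rot: [0.091, 0.996, 0.0, -0.0]
contact_force: [-3.0, 1.3, 10.7]
gripper_width: 0.0212
gripper_force: 31.5
```

>>> move_arm([
  [[35,0,0,0,0,0,0],[60,0,0,0,0,0,0],[60,0,0,0,0,0,0],[60,0,0,0,0,0,0],[60,0,0,0,0,0,0],[60,0,0,20,0,0,0],[60,0,0,40,0,0,0],[60,0,0,40,0,0,0],[60,0,0,40,0,0,0],[60,10,0,40,0,0,0]],
])

```text
t: 31.35
ee_pos: [0.4662, -0.0694, 0.1999]
tcp_rot: [0.091, 0.996, 0.001, -0.001]
contact_force: [1.9, -0.1, -0.3]
gripper_width: 0.0599
gripper_force: 0.0
```

>>> move_arm([
  [[60,10,0,0,0,0,0],[60,0,0,0,0,0,0],[60,0,0,0,0,0,0],[60,0,0,0,0,0,0]],
])

```text
t: 31.68
ee_pos: [0.4765, -0.0691, 0.1969]
tcp_rot: [0.091, 0.996, -0.0, -0.002]
contact_force: [0.2, -0.2, 0.5]
gripper_width: 0.0602
gripper_force: 0.0
```

Run:
```python
from h import *
o,c,p,d=look('wrist','w12'); e=o['ee_pos'];print(e,yang(o))
print(top(c,d,.459,-.07,.018,.036))
C=cloud(c,d); V=p.max(2); m=(C[...,2]<.01)&(V<75)&(abs(C[...,0]-.459)<.06)&(abs(C[...,1]+.07)<.056); print(cv2.minAreaRect((C[m][:,:2]*1000).astype(np.float32)))
_,_,p,d=look('top'); cv2.imwrite('pics/top1.png',cv2.resize(p[100:300,110:450,::-1],None,fx=2.3,fy=2.3)); cv2.imwrite('pics/fin.png',p[...,::-1])
```

```text
[ 0.4765173  -0.06905829  0.19693605] 79.55715262090511
(1924, ((458.7749938964844, -70.30813598632812), (22.287851333618164, 83.87489318847656), 79.13711547851562), np.float64(0.02901954085172531))
((459.0010681152344, -69.68818664550781), (74.84085845947266, 95.31694030761719), 79.41858673095703)
```

View pics/w12.png

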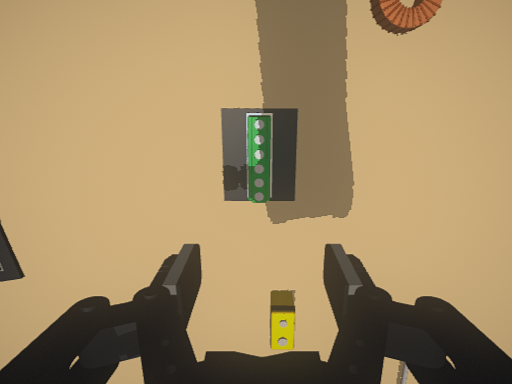

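View pics/top1.png

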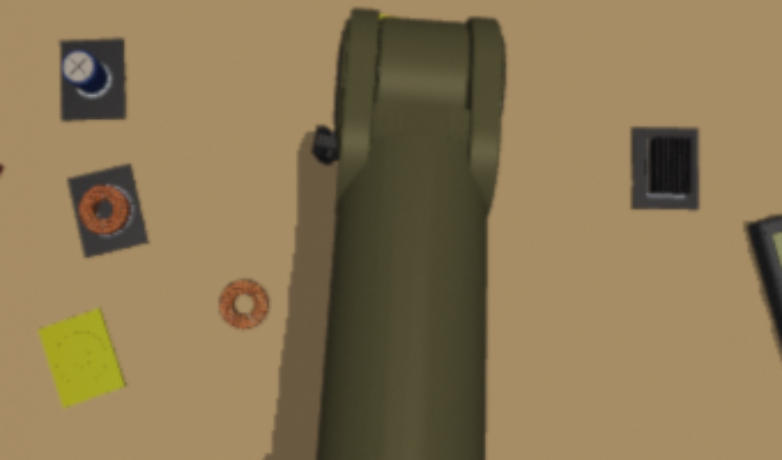

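The terminal block lies on the bar at (259,157), centred within 1 mm. In the top view the capacitor (78,65), toroid (104,209) and heat sink (669,165) are still on their pads. One last check of the toroid, on the full-size top picture.

Run:
```python
from h import *
p=cv2.imread('pics/fin.png')[...,::-1]; c=cam('top'); M=masks(p)
cn=blob(M['copper'],155,191); print(rect(c,cn,.024),rect(c,cn,.02))
m=(p.max(2)<85)|M['copper']; print(rect(c,blob(cv2.morphologyEx(((p.max(2)<85)|M['copper']|M['white']).astype(np.uint8),cv2.MORPH_CLOSE,np.ones((3,3))),157,191),.005))
```

```text
[450.6 246.5  55.1  52.1  45.9] [450.9 247.5  55.3  52.3  45.9]
[451.2 246.4  93.8  74.7  14. ]
```

The toroid (450.6,246.5) is centred on its pad (451.2,246.4), so I hand in.

```bash
python3 -c "
from plant import ctrl
print(ctrl.finish_job())"
```

```text
the job is handed in; nothing more can be done
None
```

I placed and released all four parts in the order asked and handed the job in at about 32 s; by the camera each sits within about 1 mm of its silhouette's centre, and the heat sink and terminal block are aligned to within 0.5°.

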